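# Display ring, then egg stone, into the specimen tray

## Task

Fill the one empty pocket of the wooden specimen tray: first stand the wide display ring flat on the floor of that pocket and let go of it, and only then set the egg-shaped stone upright in the ring, with its small flat end down in the ring's hole. Lower the stone into place, never drop it, and leave the other stones, the narrow ring and the magnifier where they are.

Things in the scene. Friction and masses are not known exactly. Their poses are not given: they have to be found in the camera images.
- tray: Dark wooden specimen tray, fixed to the table, 182 x 182 mm and 14 mm high, with two by two square pockets, each 82 x 82 mm inside, walls 6 mm thick. The pocket floors are 6 mm above the table and the walls rise 8 mm above the floors. Three pockets hold low stones that are fixed in place, no more than 14 mm above the floors and within 21 mm of their pocket's centre; the fourth is empty. Origin: centre of the underside; x and y run along the walls, z up. It can lie at any yaw.
- pocket (a point): Centre of the floor of the empty pocket, at x = +44 mm, y = +44 mm, z = +6 mm in the tray's frame; same axes as the tray.
- wide_ring: The wide display ring: a plain wooden ring lying flat on the table, 52 mm outside diameter, 38 mm hole, 24 mm high. Origin: centre of the underside; z is its axis, up. About 40 g.
- egg_stone: Egg-shaped polished grey-green stone standing on its small flat end, 67 mm tall. Round about its axis: 26 mm diameter at the flat foot, 38 mm at 10 mm up, 48 mm at 21 mm up, 52 mm (the widest) from 31 to 41 mm up, then a dome. Origin: centre of the flat foot; z is its axis, up. Set in the wide ring it sinks about 10 mm into the hole, its foot then about 14 mm above the ring's underside. About 250 g.
- narrow_ring: Bystander: a narrower wooden ring, 34 mm outside diameter, 22 mm hole, 24 mm high, loose. Origin: centre of the underside.
- pebble: Bystander: a flat round grey-green pebble, 54 mm across, 20 mm high, loose. Origin: centre of the underside.
- crystal: Bystander: a six-sided pointed crystal standing upright, 34 mm across, 56 mm tall, loose. Origin: centre of the underside.
- rough_stone: Bystander: a rough ochre stone, 85 x 62 mm, 58 mm tall, loose. Origin: centre of the underside.
- loupe: Bystander: a magnifier lying flat, 70 mm round frame with a 10 mm thick handle to 120 mm along its -x, 10 mm high, loose. Origin: centre of the lens frame, on the table.

How it is judged:
By the outcome, as a careful person would: the job done as asked, in the order asked, and still so for the second after the job is handed in, with the robot touching nothing.
It also fails if it takes over 56 s, if anything falls off the work surface, if the arm or the gripper's body presses on something with over 40 N, if the wrist force passes 120 N, or if a joint passes its speed limit or range.

## Robot

A 7-joint arm with a two-finger parallel gripper is mounted at the origin on the work surface. World frame = base frame: x ahead of the robot, y to its left, z up, the work surface at z = 0. Lengths are in mm, angles in rad, forces in N, time in s.
With the tool pointing down it reaches from about 400 to 850 mm from the base axis. Payload 6.9 kg.
Tool frame: the origin (TCP) lies midway between the tips of the shut fingers; the grasp point (between the pads) lies 19 mm behind it (ctrl.pinch_z is the distance from the TCP to the grasp point, in mm); z points along the fingers, y is the direction in which the jaws open and shut (so a half turn about z gives the same grasp; the last joint's range is limited). The gripper opens to 85 mm and grips with 20 to 120 N. Pads are 22 mm wide; open, the fingers measure 114 mm over their backs; the gripper's body (76 mm by 85 mm) begins 54 mm behind the grasp point. The pads swing forward as they close: fully open they stand 13 mm farther back than shut.
Start: joints at [1.3, 0.507, -0.238, 1.5, 0.126, 1.149, -0.155], TCP at [229.356, -581.384, 231.275] pointing down, gripper open.
Joint ranges: [-3.08, 3.08], [-0.24, 2.05], [-1.43, 1.35], [0, 2.5], [-1.52, 4.66], [0.17, 1.96], [-2.89, 2.89]. Speed limits (rad/s): [2.39, 2.39, 3.14, 3.14, 3.14, 3.14, 3.14].

## Interface

Orientations are given as a rotation vector (axis times angle).
In Python, from rig import telemetry, viewer, ctrl gives the robot as it stands.
- The arm moves only by the tool servo_tool, never from a script. Its argument "plan" is a list of rows, each a list of 2 entries, a list of its own where there are three numbers: the shift along the tool's x, y, z scaled (see below), then the turn about the tool's z scaled (see below). A call has 1 to 5 rows; each row shifts and turns the commanded pose from where the row before left it, along the tool's axes as they then stand; what a row does not reach is not made up. The controller multiplies each number of a shift by 0.03 m and each number of a turn by 0.1 rad. A row lasts 1/12 s, in which the tool goes at most 41.7 mm and 7.16 degrees, less where a joint would pass 70% of its speed; a pose out of reach is approached as far as the arm can. A call with a number of a shift or a turn outside -1 to 1 is refused whole. A call with a gripper value outside its range is refused whole. "fingers" is the opening, from 0 (shut) to 1 (fully open), set as the call begins (left out, the last holds). The fingers move at their own pace and stop on an object; "force" is the grip in N (left out, the last holds). Time passes only in rows, so rows that do not move let the fingers close. It gives the time, the measured TCP pose, the force and the opening at its end, in the units of the state.
- telemetry.read_state(): the state, without advancing time (a new reading comes with each control period).
- viewer.snapshot(name): name is "side" or "top" or "wrist"; returns a dict with "frame" (420x560x3 uint8, red, green, blue), "K" (3x3 intrinsics, pixels), "k1" (the pictures are not rectified: a ray, as slopes to the right and down, at radius r is drawn at 1 + k1 r^2 times it, then the intrinsics apply), "rvec" (rotation vector, rad) and "tvec" (3), from world to camera coordinates, as OpenCV has them. Camera axes: x right, y down, z forward; pixel columns grow to the right and rows downward; lengths in mm; the calibration is good to about 2 mm. A picture is of the moment at which its call begins. There is no depth.
- ctrl.job_done(): hands the job in, once; it reports no verdict.
Trained networks look in a picture, given as the dict that the camera call returned (one of the last four; its "shot" number tells which), for a name from the list of things; names that differ only in an ending like _2 or _b are one class to them, and where a whole thing is asked for, a point or a joint stands for the part that bears it (a point fixed in the world has none). Each returns a list of dicts, best first, with "confidence" (0 to 1); they miss things now and then, are a little off and sometimes report something else, mostly with a low value. They report only what shows in the picture. A call takes as long as a camera call.
- viewer.silhouettes(picture, thing): "mask" (420x560 bool, what is visible of it) and "box" ([centre column, centre row, width, height] in pixels, round what is visible of it).
The state is a dict: "t": time; "q": joint angles; "joint_velocities": joint speeds; "joint_efforts": joint torques, N m; "eef_pos": TCP position; "tool_rot": TCP orientation; "contact_force": force on the tool from outside, world axes, zero at the start; "ft_torque": the same for the moment, N m; "opening": opening from 0.0 (shut) to 1.0 (fully open).
Only numpy, scipy, OpenCV 4.12 (cv2) and the standard library are available. Lean on these libraries where they do the work, as an engineer would, in place of code of your own. Each camera call takes 0.05 s, during which the arm holds its last target.

## Working session

There is one attempt and no reset: what is moved stays moved. The work goes in short steps, Python scripts to look and compute and a tool call to move; the robot and the scene stay as the last step left them, time stands still between calls to the robot, and variables do not carry over. Pictures are saved under pics/ and viewed, and the job is handed in when it is done.

Besides the shell and the picture viewer there is one more tool, called after ">>>" as a command line: name --argument value ..., lists and objects as JSON in quotes. servo_tool: Moves the arm, as the interface text tells. Shifts and turns lie within -1 to 1; 1 stands for 0.03 m of shift or 0.1 rad of turn. Its arguments: {"type":"object","properties":{"plan":{"type":"array"},"fingers":{"type":"number"},"force":{"type":"number"}},"required":["plan"]}

```bash
ls; mkdir -p pics; cat > h.py <<'E'
import numpy as np, cv2
from rig import telemetry, viewer, ctrl
def R(rv): return cv2.Rodrigues(np.array(rv,float))[0]
def ray(s,u,v):
    K=np.array(s['K']);d=np.array([(u-K[0,2])/K[0,0],(v-K[1,2])/K[1,1]]);k=float(np.ravel(s['k1'])[0])
    p=d.copy()
    for _ in range(50): p=d/(1+k*(p@p))
    Rm=R(s['rvec']);t=np.array(s['tvec']).ravel()
    return -Rm.T@t, Rm.T@np.array([p[0],p[1],1])
def onz(s,u,v,z):
    c,d=ray(s,u,v); return c+d*(z-c[2])/d[2]
def proj(s,P):
    P=np.atleast_2d(P);c=P@R(s['rvec']).T+np.array(s['tvec']).ravel()
    p=c[:,:2]/c[:,2:];k=float(np.ravel(s['k1'])[0]);p=p*(1+k*(p**2).sum(1,keepdims=True))
    K=np.array(s['K']);return p*[K[0,0],K[1,1]]+[K[0,2],K[1,2]]
def save(s,n): cv2.imwrite('pics/'+n,s['frame'][:,:,::-1])
E
python3 - <<'E'
from h import *
s=telemetry.read_state();print({k:np.round(v,3).tolist() for k,v in s.items()}, ctrl.pinch_z)
for n in ['top','side','wrist']:
    p=viewer.snapshot(n);save(p,n+'0.png');c,d=ray(p,280,210);print(n,c,d,p['k1'])
    for th in ['tray','wide_ring','egg_stone','narrow_ring','pebble','crystal','rough_stone','loupe']:
        print(th,[(round(r['confidence'],2),np.round(r['box'],0).tolist()) for r in viewer.silhouettes(p,th)][:3])
E
```

```text
pics
{'t': 0.0, 'q': [1.301, 0.508, -0.238, 1.501, 0.126, 1.149, -0.155], 'joint_velocities': [0.001, -0.001, 0.001, -0.002, 0.002, -0.001, 0.0], 'joint_efforts': [0.001, -62.059, -2.187, -24.965, 0.012, 0.012, 0.0], 'eef_pos': [229.133, -580.96, 230.421], 'tool_rot': [-3.085, -0.587, 0.001], 'contact_force': [-0.488, -0.607, -0.306], 'ft_torque': [-0.001, 0.026, -0.016], 'opening': 1.004} 18.700000000000003
top [ 481.40686954  -49.72818431 1194.69670717] [ 0.08051027  0.00389648 -0.99674644] -0.1765960582133871
tray [(0.72, [166.0, 206.0, 85.0, 82.0])]
wide_ring [(0.66, [421.0, 233.0, 24.0, 24.0])]
egg_stone [(0.8, [285.0, 260.0, 25.0, 19.0])]
narrow_ring [(0.47, [355.0, 205.0, 16.0, 12.0])]
pebble [(0.84, [289.0, 198.0, 24.0, 22.0])]
crystal [(0.73, [350.0, 276.0, 13.0, 15.0])]
rough_stone [(0.91, [329.0, 132.0, 27.0, 40.0])]
loupe [(0.67, [405.0, 150.0, 28.0, 62.0])]
side [232.9384712  381.67490381 536.93757699] [ 0.49778161 -0.55491081 -0.66661523] -0.057548856375553195
tray [(0.82, [186.0, 334.0, 165.0, 150.0]), (0.63, [323.0, 141.0, 61.0, 20.0])]
wide_ring [(0.86, [404.0, 157.0, 24.0, 19.0])]
egg_stone [(0.66, [354.0, 245.0, 27.0, 40.0])]
narrow_ring [(0.74, [342.0, 178.0, 16.0, 22.0])]
pebble [(0.77, [290.0, 214.0, 25.0, 20.0]), (0.75, [266.0, 159.0, 42.0, 36.0]), (0.66, [186.0, 334.0, 165.0, 151.0])]
crystal [(0.78, [411.0, 212.0, 18.0, 26.0]), (0.43, [292.0, 214.0, 23.0, 23.0])]
rough_stone [(0.82, [265.0, 156.0, 38.0, 38.0]), (0.59, [324.0, 140.0, 56.0, 18.0]), (0.15, [342.0, 179.0, 12.0, 23.0])]
loupe [(0.9, [321.0, 143.0, 62.0, 21.0])]
wrist [ 292.6694861  -556.35909844  373.60707929] [-0.23940584 -0.1064972  -0.96513455] -0.06063818810908279
tray []
wide_ring []
egg_stone []
narrow_ring []
pebble []
crystal []
rough_stone []
loupe []
```

View pics/top0.png

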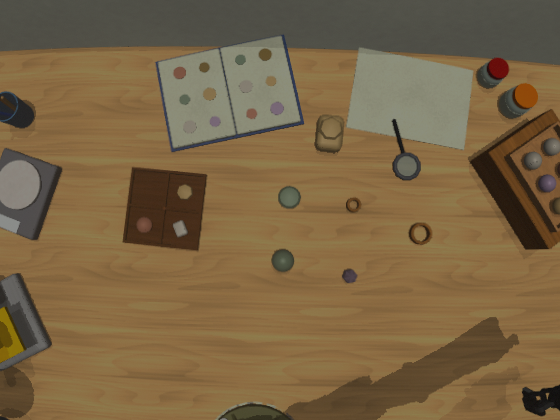

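View pics/side0.png

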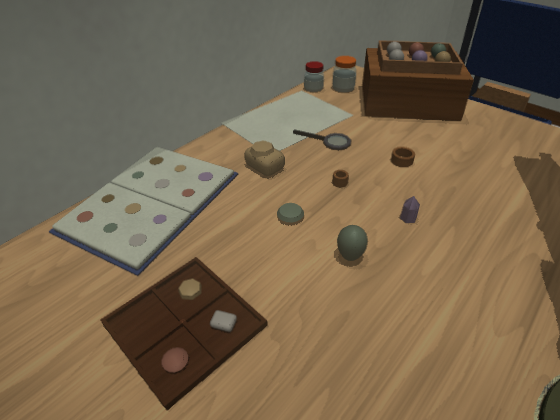

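View pics/wrist0.png

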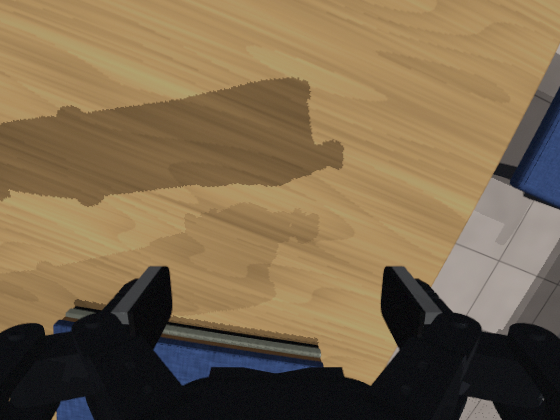

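```bash
cat > m.py <<'E'
from h import *
T=viewer.snapshot('top');S=viewer.snapshot('side')
def sil(p,th):
    r=viewer.silhouettes(p,th); return r[0]
for th,h,rad in [('wide_ring',24,26),('narrow_ring',24,17),('pebble',20,27),('crystal',56,17),('egg_stone',67,26)]:
    for p,n in ((T,'top'),(S,'side')):
        r=sil(p,th); m=r['mask']; vs,us=np.nonzero(m)
        # fit position: match the convex mask to the projected solid
        if th=='egg_stone': prof=[(0,13),(10,19),(21,24),(31,26),(41,26),(52,22),(60,14),(66,5)]
        else: prof=[(0,rad),(h,rad)] if th!='crystal' else [(0,17),(40,17),(56,1)]
        a=np.linspace(0,2*np.pi,48,endpoint=False)
        M=np.concatenate([np.c_[q*np.cos(a),q*np.sin(a),0*a+z] for z,q in prof])
        c0=onz(p,us.mean(),vs.mean(),h/2)[:2]
        fm=cv2.morphologyEx(m.astype(np.uint8),cv2.MORPH_CLOSE,np.ones((9,9)))
        cs,_=cv2.findContours(fm,cv2.RETR_EXTERNAL,cv2.CHAIN_APPROX_NONE)
        hm=cv2.convexHull(max(cs,key=cv2.contourArea))
        mm=cv2.moments(hm);cm=np.array([mm['m10'],mm['m01']])/mm['m00']
        from scipy.optimize import fsolve
        def f(c):
            hp=cv2.convexHull(proj(p,M+[c[0],c[1],0]).astype(np.float32));q=cv2.moments(hp)
            return np.array([q['m10'],q['m01']])/q['m00']-cm
        from scipy.optimize import least_squares
        x=least_squares(f,c0,diff_step=1e-3).x
        hp=cv2.convexHull(proj(p,M+[x[0],x[1],0]).astype(np.float32))
        print(th,n,round(r['confidence'],2),np.round(x,1),'area',round(mm['m00']),round(cv2.contourArea(hp)))
# tray: corners by min-area on mask, top outline z=14
for p,n in ((T,'top'),(S,'side')):
    r=sil(p,'tray');vs,us=np.nonzero(r['mask'])
    P=np.array([onz(p,u,v,14)[:2] for u,v in zip(us,vs)]).astype(np.float32)
    print('tray',n,cv2.minAreaRect(P))
for th in ['rough_stone','loupe']:
    r=sil(T,th);print(th,onz(T,*r['box'][:2],10)[:2])
E
python3 m.py
```

```text
wide_ring top 0.58 [ 532. -379.] area 384 427
wide_ring side 0.77 [ 532.3 -379.8] area 423 422Traceback (most recent call last):
  File "m.py", line 7, in <module>
    r=sil(p,th); m=r['mask']; vs,us=np.nonzero(m)
  File "m.py", line 4, in sil
    r=viewer.silhouettes(p,th); return r[0]
                                       ~^^^
IndexError: list index out of range
```

```bash
sed -i "s/^        r=sil(p,th); m=/        r=viewer.silhouettes(p,th)\n        if not r: continue\n        r=r[0]; m=/" m.py; sed -i "s/^    r=sil(T,th);print/    r=sil(p,th);print/; s/onz(T,\*r/onz(p,*r/" m.py; python3 m.py; python3 -c "
from h import *
print(telemetry.read_state()['t'])"
```

```text
wide_ring top 0.81 [ 531.7 -378.9] area 391 427
wide_ring side 0.93 [ 531.4 -378.7] area 386 423
narrow_ring side 0.7 [ 594.1 -218.4] area 185 257
pebble top 0.75 [607.5 -66.2] area 310 430
pebble side 0.96 [607.2 -64.9] area 381 602
crystal top 0.44 [ 428.2 -209.3] area 138 203
crystal side 0.72 [ 425.9 -209. ] area 357 457
egg_stone top 0.78 [460.1 -53.7] area 364 410
egg_stone side 0.76 [458.9 -55.1] area 834 832
tray top ((575.3719482421875, 228.7360076904297), (188.75613403320312, 185.4359893798828), 85.11494445800781)
tray side ((569.8380126953125, 232.15216064453125), (186.14039611816406, 191.5435791015625), 86.35980224609375)
rough_stone [ 775.35309581 -171.88734825]
loupe [ 712.21698095 -316.6535151 ]
2.4
```

```bash
cat > tr.py <<'E'
from h import *
from scipy.optimize import minimize
T=viewer.snapshot('top');S=viewer.snapshot('side')
B=np.array([[x,y,z] for z in(0,14) for x in(-91,91) for y in(-91,91)],float)
def box(x): 
    c,s=np.cos(x[2]),np.sin(x[2]);return B@np.array([[c,-s,0],[s,c,0],[0,0,1]]).T+[x[0],x[1],0]
MS={}
for p,n in ((T,'top'),(S,'side')):
    r=viewer.silhouettes(p,'tray')
    if not r: print('miss',n);continue
    m=r[0]['mask'].astype(np.uint8)
    cs,_=cv2.findContours(cv2.morphologyEx(m,cv2.MORPH_CLOSE,np.ones((7,7))),cv2.RETR_EXTERNAL,cv2.CHAIN_APPROX_NONE)
    mk=np.zeros((1680,2240),np.uint8);cv2.fillPoly(mk,[((max(cs,key=cv2.contourArea)+.0)*4).round().astype(np.int32)],1)
    MS[n]=(p,cv2.resize(m,None,fx=4,fy=4,interpolation=cv2.INTER_NEAREST))
def cost(x,names):
    t=0
    for n in names:
        p,m=MS[n];k=np.zeros_like(m);cv2.fillConvexPoly(k,cv2.convexHull((proj(p,box(x))*4+1.5).round().astype(np.int32)),1)
        t+=1-(k&m).sum()/(k|m).sum()
    return t
for names in (['top'],['side'],['top','side']):
    if not all(n in MS for n in names):continue
    b=minimize(cost,[573,230,-.08],args=(names,),method='Nelder-Mead',options=dict(initial_simplex=[[573,230,-.08],[579,230,-.08],[573,236,-.08],[573,230,-.03]]))
    c,s=np.cos(b.x[2]),np.sin(b.x[2])
    print(names,np.round(b.x,3),round(b.fun,3),'pocket',[ (np.round([b.x[0]+c*i*44-s*j*44,b.x[1]+s*i*44+c*j*44],1).tolist()) for i,j in((1,1),)])
x=b.x
for p,n in ((T,'top'),(S,'side')):
    f=p['frame'].copy();f=cv2.resize(f,None,fx=3,fy=3)
    pts=proj(p,box(x))[4:][[0,1,3,2]]
    cv2.polylines(f,[((pts+.5)*3).round().astype(np.int32)],True,(0,255,0),1)
    c,s=np.cos(x[2]),np.sin(x[2])
    q=proj(p,[x[0]+c*44-s*44,x[1]+s*44+c*44,6])[0]
    cv2.circle(f,tuple(((q+.5)*3).round().astype(int).tolist()),4,(255,0,0),-1)
    c0=((pts.mean(0))*3).astype(int);h=290 if n=='side' else 180
    f=f[max(0,c0[1]-h):c0[1]+h,max(0,c0[0]-h):c0[0]+h];cv2.imwrite('pics/tr_%s.png'%n,f[:,:,::-1])
s=telemetry.read_state();print(np.round(R(s['tool_rot']),3))
E
python3 tr.py
```

```text
['top'] [ 5.75590e+02  2.30759e+02 -7.90000e-02] 0.037 pocket [[622.9, 271.1]]
['side'] [ 5.73142e+02  2.30866e+02 -7.80000e-02] 0.015 pocket [[620.4, 271.3]]
['top', 'side'] [ 5.73935e+02  2.30695e+02 -8.00000e-02] 0.057 pocket [[621.3, 271.0]]
[[ 0.93   0.367 -0.   ]
 [ 0.367 -0.93   0.   ]
 [ 0.    -0.    -1.   ]]
```

View pics/tr_side.png

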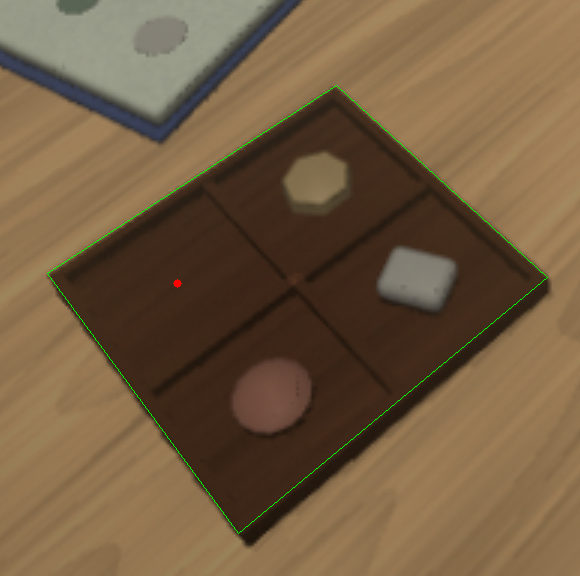

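View pics/tr_top.png

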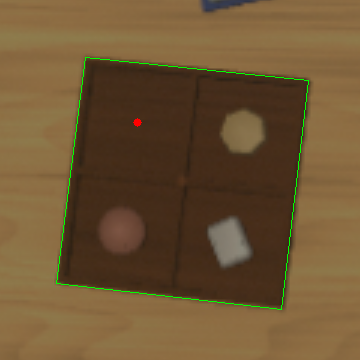

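>>> servo_tool --plan '[[[0.8,0,0],-0.8],[[0.9,0,0],-0.8],[[0.9,0,0],-0.8],[[0.9,0,0],-0.9],[[0.9,0,0],0]]' --fingers 1 --force 30

```text
t: 3.02
eef_pos: [342.9, -513.3, 231.2]
tool_rot: [2.945, 1.093, 0.001]
contact_force: [-0.2, -0.4, -0.1]
opening: 0.995
```

```bash
cat > go.py <<'E'
from h import *
import sys
x,y,z=map(float,sys.argv[1:4])
s=telemetry.read_state();Rm=R(s['tool_rot']);d=Rm.T@(np.array([x,y,z])-s['eef_pos'])
print('t',round(s['t'],2),'pos',np.round(s['eef_pos'],1),'yaw_y',round(np.degrees(np.arctan2(Rm[1,1],Rm[0,1])),1),'open',round(s['opening'],3),'F',np.round(s['contact_force'],1),'q7',round(s['q'][6],2),'tilt',np.round(Rm[:2,2],3))
print('delta mm',np.round(d,1),'units',np.round(d/30,2))
E
python3 go.py 531.6 -379 120
```

```text
t 3.02 pos [ 342.9 -513.3  231.2] yaw_y -49.3 open 0.995 F [-0.2 -0.4 -0.1] q7 -0.08 tilt [ 0. -0.]
delta mm [230.7  21.3 111.2] units [7.69 0.71 3.71]
```

>>> servo_tool --plan '[[[0.8,0.1,0.3],0],[[0.8,0.1,0.3],0],[[0.8,0.1,0.3],0],[[0.8,0.1,0.3],0],[[0.8,0.1,0.3],0]]'

```text
t: 3.43
eef_pos: [443.7, -446.7, 186.0]
tool_rot: [2.948, 1.085, 0.0]
contact_force: [0.7, -0.7, -0.1]
opening: 0.997
```

>>> servo_tool --plan '[[[0.8,0.1,0.4],0],[[0.8,0.1,0.4],0],[[0.8,0,0.4],0],[[0.4,0,0.4],0],[[0,0,0],0]]'

```text
t: 3.85
eef_pos: [512.3, -393.5, 135.7]
tool_rot: [-2.941, -1.092, 0.0]
contact_force: [-0.5, 1.6, -0.3]
opening: 1.006
```

```bash
python3 go.py 531.6 -379 100; python3 - <<'E'
from h import *
p=viewer.snapshot('wrist');save(p,'w1.png')
for r in viewer.silhouettes(p,'wide_ring'): print(r['confidence'],r['box'])
print(proj(p,[[531.6,-379,0],[531.6,-379,24]]))
E
```

```text
t 3.85 pos [ 512.3 -393.5  135.7] yaw_y -49.3 open 1.006 F [-0.5  1.6 -0.3] q7 -0.44 tilt [-0.002  0.004]
delta mm [24.1  1.7 35.7] units [0.8  0.06 1.19]
0.7 [278.0, 173.3, 70.4, 67.7]
[[278.42146434 171.70316327]
 [278.51195833 176.88031302]]
```

View pics/w1.png

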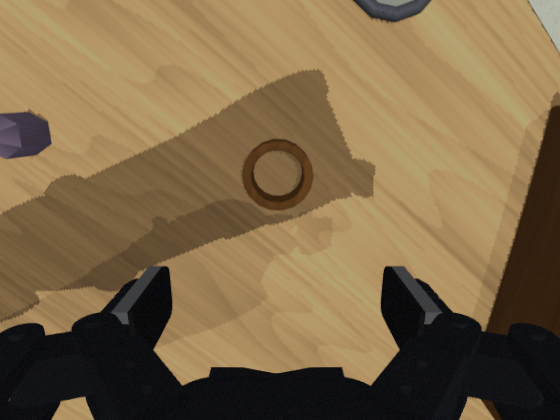

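>>> servo_tool --plan '[[[0.8,0.05,0.8],0],[[0,0,0.8],0],[[0,0,0.8],0],[[0,0,0.6],0],[[0,0,0],0]]' --fingers 0.9

```text
t: 4.37
eef_pos: [526.3, -384.3, 45.3]
tool_rot: [-2.946, -1.081, 0.007]
contact_force: [-1.4, -0.0, -1.0]
opening: 0.898
```

```bash
python3 go.py 531.6 -379 4; python3 - <<'E'
from h import *
p=viewer.snapshot('wrist');save(p,'w2.png')
for r in viewer.silhouettes(p,'wide_ring'): print(r['confidence'],r['box'])
q=proj(p,[[531.6+26*np.cos(a),-379+26*np.sin(a),24] for a in np.linspace(0,6.28,60)]);print(q.min(0),q.max(0))
E
```

```text
t 4.37 pos [ 526.3 -384.3   45.3] yaw_y -49.7 open 0.898 F [-1.4 -0.  -1. ] q7 -0.51 tilt [-0.005  0.002]
delta mm [ 7.6 -0.5 41.3] units [ 0.25 -0.02  1.38]
0.81 [274.6, 231.2, 102.6, 105.9]
[221.53417161 189.82789944] [327.56585275 289.50888874]
```

View pics/w2.png

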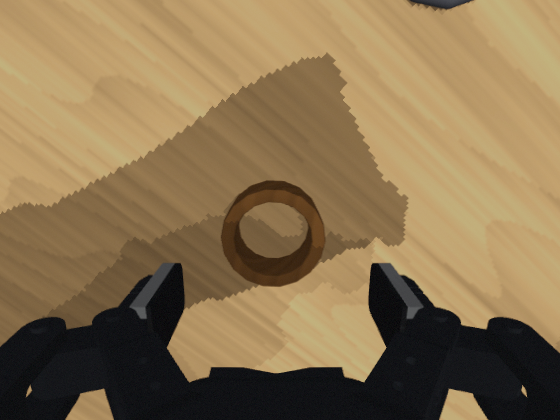

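```bash
python3 - <<'E'
from h import *
p=viewer.snapshot('wrist')
for z in (0,24):
  for r in (19,26):
    q=proj(p,[[531.6+r*np.cos(a),-379+r*np.sin(a),z] for a in np.linspace(0,6.28,60)]);print(z,r,q.min(0),q.max(0))
E
python3 go.py 531.6 -379 4
```

```text
0 19 [237.48937104 194.54566418] [304.60219515 258.40625308]
0 26 [225.13599348 182.05810142] [316.95346051 269.45910327]
24 19 [232.50942605 205.43920359] [308.32807916 276.70041583]
24 26 [218.55870514 191.37203335] [322.27676033 288.91052889]
t 4.52 pos [ 529.6 -384.9   49.8] yaw_y -49.7 open 0.902 F [ 0.5 -0.8  0.9] q7 -0.51 tilt [ 0.001 -0.002]
delta mm [ 5.3 -3.3 45.8] units [ 0.18 -0.11  1.53]
```

>>> servo_tool --plan '[[[0.2,-0.05,0.6],0],[[0,0,0.5],0],[[0,0,0.4],0],[[0,0,0],0],[[0,0,0],0]]'

```text
t: 4.93
eef_pos: [533.3, -378.7, 3.9]
tool_rot: [2.948, 1.085, -0.0]
contact_force: [-0.2, 0.4, -0.1]
opening: 0.903
```

```bash
python3 go.py 532.6 -379 4; python3 - <<'E'
from h import *
p=viewer.snapshot('wrist');save(p,'w3.png')
E
```

```text
t 4.93 pos [ 533.3 -378.7    3.9] yaw_y -49.6 open 0.903 F [-0.2  0.4 -0.1] q7 -0.54 tilt [ 0.    -0.001]
delta mm [-0.7 -0.2 -0.1] units [-0.02 -0.01 -0.  ]
```

View pics/w3.png

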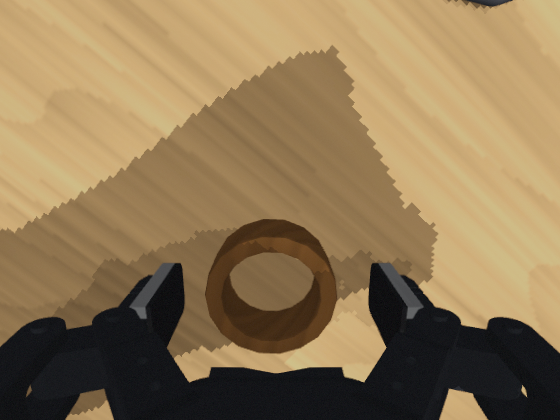

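>>> servo_tool --plan '[[[0,0,0],0],[[0,0,0],0],[[0,0,0],0],[[0,0,0],0],[[0,0,0],0]]' --fingers 0.3 --force 30

```text
t: 5.4
eef_pos: [534.0, -378.5, 4.7]
tool_rot: [2.947, 1.085, 0.001]
contact_force: [-1.3, 0.6, 4.9]
opening: 0.588
```

>>> servo_tool --plan '[[[0,0,0],0],[[0,0,-0.3],0],[[0,0,-0.6],0],[[0,0,-0.6],0],[[0,0,-0.6],0]]'

```text
t: 5.82
eef_pos: [533.4, -377.9, 67.7]
tool_rot: [-2.948, -1.086, -0.0]
contact_force: [0.2, -0.5, -0.3]
opening: 0.594
```

```bash
python3 go.py 621.3 271 100; python3 - <<'E'
from h import *
p=viewer.snapshot('wrist');save(p,'w4.png')
E
```

```text
t 5.82 pos [ 533.4 -377.9   67.7] yaw_y -49.6 open 0.594 F [ 0.2 -0.5 -0.3] q7 -0.51 tilt [0. 0.]
delta mm [ 487.8 -436.9  -32.2] units [ 16.26 -14.56  -1.07]
```

View pics/w4.png

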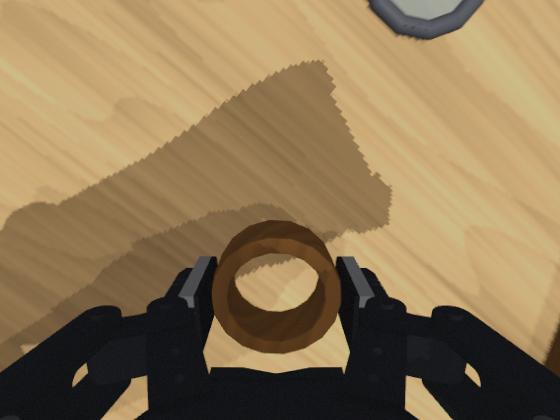

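```bash
cat > ringfit.py <<'E'
from h import *
from scipy.optimize import least_squares
p=viewer.snapshot('wrist');s=telemetry.read_state();Rm=R(s['tool_rot'])
r=viewer.silhouettes(p,'wide_ring')[0];print(r['confidence'],r['box'])
b=np.array(r['box']);a=np.linspace(0,6.28,60)
def f(o):
    M=np.concatenate([np.c_[26*np.cos(a)+o[0],26*np.sin(a)+o[1],0*a+z] for z in(o[2],o[2]-24)])
    q=proj(p,M@Rm.T+s['eef_pos']);lo,hi=q.min(0),q.max(0)
    return np.r_[(lo+hi)/2,hi-lo]-b
x=least_squares(f,[0,0,4.],diff_step=1e-3,x_scale=[1,1,1]);print('ring in tool',x.x,x.cost)
x=least_squares(lambda o:f([o[0],o[1],4.]),[0,0]);print('ring in tool, z fixed 4',x.x,x.cost)
E
python3 ringfit.py
```

```text
0.55 [276.6, 285.7, 127.5, 132.2]
ring in tool [-4.09738874  0.30791692  9.59632572] 0.025398422232271123
ring in tool, z fixed 4 [-1.74139716  0.29907874] 30.407811268807883
```

>>> servo_tool --plan '[[[0.5,-0.4,-0.8],0],[[0.8,-0.7,-0.6],0],[[0.9,-0.8,-0.4],0],[[0.9,-0.8,-0.2],0],[[0.9,-0.8,0],0]]'

```text
t: 6.38
eef_pos: [557.1, -219.0, 127.3]
tool_rot: [2.947, 1.084, 0.002]
contact_force: [1.3, -0.1, -0.9]
opening: 0.587
```

>>> servo_tool --plan '[[[0.9,-0.8,0],0],[[0.9,-0.8,0],0],[[0.9,-0.8,0],0],[[0.9,-0.8,0],0],[[0.9,-0.8,0],0]]'

```text
t: 6.8
eef_pos: [581.0, -39.7, 125.6]
tool_rot: [-2.948, -1.085, 0.002]
contact_force: [0.5, -0.6, -0.7]
opening: 0.59
```

>>> servo_tool --plan '[[[0.9,-0.8,0],0],[[0.9,-0.8,0],0],[[0.9,-0.8,0],0],[[0.9,-0.8,0],0],[[0.9,-0.8,0],0]]'

```text
t: 7.22
eef_pos: [605.9, 139.1, 125.5]
tool_rot: [-2.948, -1.086, 0.002]
contact_force: [0.6, 0.5, -0.9]
opening: 0.592
```

```bash
python3 go.py 621.3 271 100
```

```text
t 7.22 pos [605.9 139.1 125.5] yaw_y -49.6 open 0.592 F [ 0.6  0.5 -0.9] q7 -1.33 tilt [-0.001 -0.   ]
delta mm [ 97.3 -90.4  25.4] units [ 3.24 -3.01  0.85]
```

>>> servo_tool --plan '[[[0.9,-0.8,0],0],[[0.8,-0.8,0.2],0],[[0.8,-0.7,0.5],0],[[0.6,-0.6,0.5],0],[[0,0,0],0]]'

```text
t: 7.63
eef_pos: [617.2, 271.5, 86.3]
tool_rot: [-2.939, -1.096, 0.007]
contact_force: [-1.9, -0.0, -0.2]
opening: 0.587
```

```bash
python3 go.py 622.8 272.3 60; python3 go.py 622.8 272.3 60; python3 - <<'E'
from h import *
p=viewer.snapshot('wrist');save(p,'w5.png')
p=viewer.snapshot('side');save(p,'s5.png')
E
```

```text
t 7.63 pos [617.2 271.5  86.3] yaw_y -49.1 open 0.587 F [-1.9 -0.  -0.2] q7 -1.5 tilt [-0.006  0.003]
delta mm [ 4.8  3.2 26.3] units [0.16 0.11 0.88]
t 7.63 pos [617.2 271.5  86.3] yaw_y -49.1 open 0.587 F [-1.9 -0.  -0.2] q7 -1.5 tilt [-0.006  0.003]
delta mm [ 4.8  3.2 26.3] units [0.16 0.11 0.88]
```

View pics/w5.png

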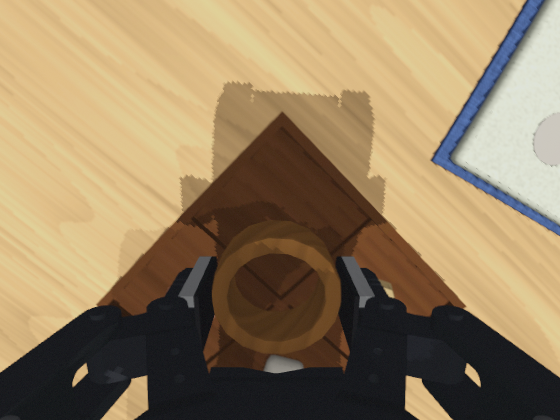

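View pics/s5.png

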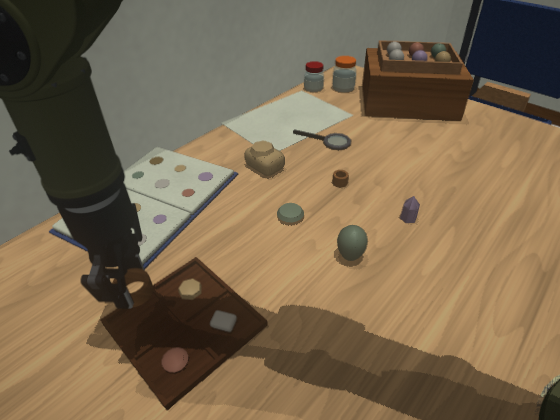

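>>> servo_tool --plan '[[[0.1,0.05,0.4],0],[[0,0,0.4],0],[[0,0,0.4],0],[[0,0,0.3],0],[[0,0,0],0]]'

```text
t: 8.15
eef_pos: [622.8, 263.2, 42.3]
tool_rot: [2.948, 1.084, -0.007]
contact_force: [-0.4, -0.4, -0.7]
opening: 0.587
```

```bash
python3 go.py 622.8 272.3 60; python3 - <<'E'
from h import *
p=viewer.snapshot('wrist');save(p,'w6.png')
def tr(x,y,z):
    c,s=np.cos(-.08),np.sin(-.08);return [573.9+c*x-s*y,230.7+s*x+c*y,z]
print(proj(p,[tr(91,91,14),tr(85,85,14),tr(85,85,6),tr(3,3,14),tr(85,3,14),tr(3,85,14),tr(91,3,14),tr(3,91,14)]).round(1))
E
python3 go.py 622.8 272.3 60
```

```text
t 8.15 pos [622.8 263.2  42.3] yaw_y -49.6 open 0.587 F [-0.4 -0.4 -0.7] q7 -1.52 tilt [-0.004 -0.002]
delta mm [  5.8  -6.9 -17.7] units [ 0.19 -0.23 -0.59]
[[260.5 108.6]
 [260.7 127.2]
 [261.4 126.6]
 [263.4 340.2]
 [375.  243.1]
 [149.8 243.2]
 [383.8 235.3]
 [140.9 235.4]]
t 8.2 pos [623.3 263.7  43.6] yaw_y -49.6 open 0.589 F [-0.5 -0.6 -0.3] q7 -1.52 tilt [-0.003 -0.001]
delta mm [  5.1  -6.9 -16.4] units [ 0.17 -0.23 -0.55]
```

View pics/w6.png

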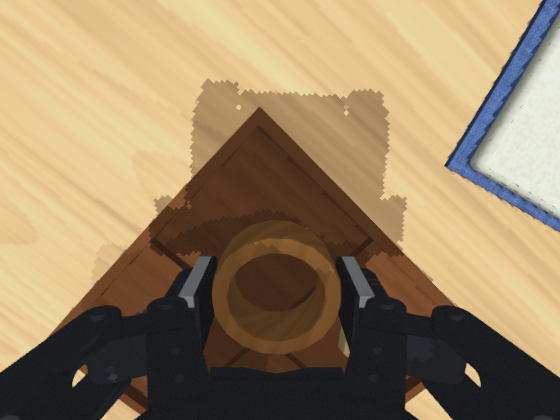

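>>> servo_tool --plan '[[[0.17,-0.23,0],0],[[0,0,0.3],0],[[0,0,0.3],0],[[0,0,0],0],[[0,0,0],0]]'

```text
t: 8.62
eef_pos: [623.0, 273.1, 26.4]
tool_rot: [2.948, 1.086, -0.003]
contact_force: [0.1, -0.1, -0.3]
opening: 0.59
```

```bash
python3 go.py 622.8 272.3 10.3; python3 - <<'E'
from h import *
p=viewer.snapshot('wrist');save(p,'w7.png')
E
python3 ringfit.py;python3 go.py 622.8 272.3 10.3
```

```text
t 8.62 pos [623.  273.1  26.4] yaw_y -49.5 open 0.59 F [ 0.1 -0.1 -0.3] q7 -1.53 tilt [-0.001 -0.001]
delta mm [-0.6  0.5 16.1] units [-0.02  0.02  0.54]
0.94 [277.7, 286.5, 130.6, 129.4]
ring in tool [-4.53134261  0.79237187 11.08641988] 7.846797853599634
ring in tool, z fixed 4 [-1.54058312  0.75806076] 57.998657068735994
t 8.77 pos [623.7 273.4  27.5] yaw_y -49.6 open 0.586 F [ 1.  -0.6 -0.1] q7 -1.53 tilt [0. 0.]
delta mm [-1.4  0.2 17.2] units [-0.05  0.01  0.57]
```

View pics/w7.png

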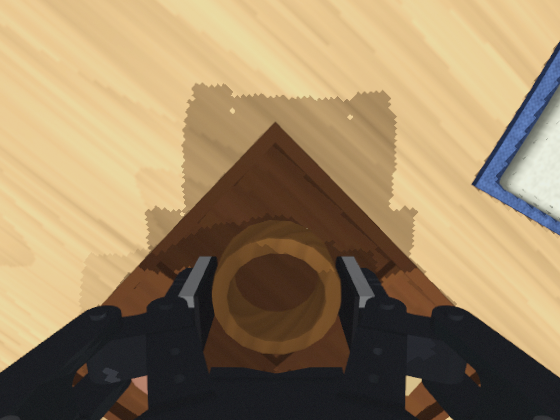

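>>> servo_tool --plan '[[[0,0,0.2],0],[[0,0,0.15],0],[[0,0,0.1],0],[[0,0,0],0],[[0,0,0],0]]'

```text
t: 9.18
eef_pos: [623.3, 273.3, 13.4]
tool_rot: [2.948, 1.086, -0.001]
contact_force: [0.1, -0.5, -0.5]
opening: 0.582
```

>>> servo_tool --plan '[[[0,0,0.05],0],[[0,0,0.05],0],[[0,0,0],0],[[0,0,0],0]]'

```text
t: 9.52
eef_pos: [623.5, 273.4, 10.8]
tool_rot: [-2.948, -1.086, -0.0]
contact_force: [0.7, 0.1, -0.7]
opening: 0.591
```

>>> servo_tool --plan '[[[0,0,0.03],0],[[0,0,0],0],[[0,0,0],0]]'

```text
t: 9.77
eef_pos: [623.6, 273.5, 10.7]
tool_rot: [2.948, 1.086, 0.001]
contact_force: [-0.9, -1.4, 4.5]
opening: 0.592
```

>>> servo_tool --plan '[[[0,0,0.03],0],[[0,0,0],0],[[0,0,0],0]]'

```text
t: 10.02
eef_pos: [623.6, 273.5, 10.6]
tool_rot: [2.948, 1.086, 0.001]
contact_force: [-4.1, -1.6, 10.9]
opening: 0.594
```

>>> servo_tool --plan '[[[0,0,-0.03],0],[[0,0,0],0],[[0,0,0],0]]'

```text
t: 10.27
eef_pos: [623.7, 273.6, 10.7]
tool_rot: [2.948, 1.086, 0.001]
contact_force: [-2.8, -1.2, 7.2]
opening: 0.591
```

>>> servo_tool --plan '[[[0,0,0],0],[[0,0,0],0],[[0,0,0],0],[[0,0,0],0]]' --fingers 0.72

```text
t: 10.6
eef_pos: [623.4, 273.4, 9.6]
tool_rot: [-2.948, -1.086, 0.001]
contact_force: [0.5, -0.4, 0.8]
opening: 0.718
```

>>> servo_tool --plan '[[[0,0,-0.2],0],[[0,0,-0.4],0],[[0,0,-0.8],0],[[0,0,-0.9],0],[[0,0,-0.9],0]]'

```text
t: 11.02
eef_pos: [623.4, 273.5, 107.8]
tool_rot: [-2.948, -1.086, -0.0]
contact_force: [-0.5, 0.0, -0.5]
opening: 0.716
```

```bash
python3 go.py 622.8 272.3 10.3; python3 - <<'E'
from h import *
p=viewer.snapshot('wrist');save(p,'w8.png')
r=viewer.silhouettes(p,'wide_ring')[0];print(r['confidence'],r['box'])
a=np.linspace(0,6.28,60)
def f(c,z): 
    q=np.concatenate([proj(p,np.c_[26*np.cos(a)+c[0],26*np.sin(a)+c[1],0*a+k]) for k in (z,z+24)]);lo,hi=q.min(0),q.max(0);return np.r_[(lo+hi)/2,hi-lo]
from scipy.optimize import least_squares
x=least_squares(lambda c:f(c,6)[:2]-np.array(r['box'])[:2],[621,271]);print(x.x,f(x.x,6))
E
```

```text
t 11.02 pos [623.4 273.5 107.8] yaw_y -49.6 open 0.716 F [-0.5  0.  -0.5] q7 -1.5 tilt [-0.  0.]
delta mm [-1.2  0.5 97.5] units [-0.04  0.02  3.25]
0.7 [277.7, 217.8, 78.4, 77.9]
[624.31147668 272.59497479] [277.7        217.8         80.08665105  83.0475034 ]
```

View pics/w8.png

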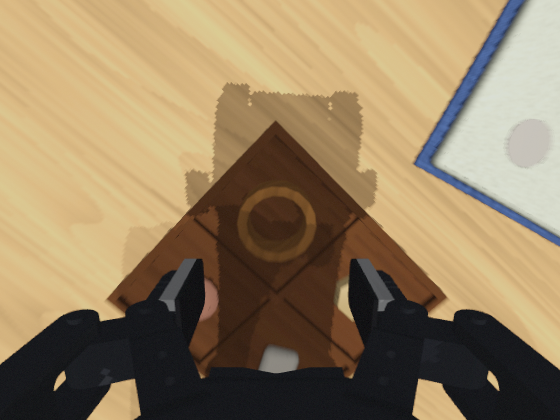

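>>> servo_tool --plan '[[[-0.5,0.2,-0.5],0],[[-0.9,0.4,-0.3],0],[[-0.9,0.4,0],0],[[-0.9,0.4,0],0],[[-0.9,0.4,0],0]]' --fingers 1

```text
t: 11.53
eef_pos: [564.3, 151.5, 130.8]
tool_rot: [2.948, 1.086, 0.002]
contact_force: [1.0, -1.0, -0.0]
opening: 0.999
```

>>> servo_tool --plan '[[[-0.9,0.4,0],0],[[-0.9,0.4,0],0],[[-0.9,0.4,0],0],[[-0.9,0.4,0],0],[[-0.9,0.4,0],0]]'

```text
t: 11.95
eef_pos: [500.5, 18.2, 130.6]
tool_rot: [2.947, 1.086, 0.002]
contact_force: [1.1, -0.2, -0.5]
opening: 1.002
```

>>> servo_tool --plan '[[[-0.9,0.4,0],0],[[0,0,0],0],[[0,0,0],0]]'

```text
t: 12.2
eef_pos: [487.9, -9.1, 130.6]
tool_rot: [2.949, 1.08, 0.0]
contact_force: [0.7, -0.5, 0.5]
opening: 1.002
```

```bash
python3 go.py 459.5 -54.4 110; cat > egg.py <<'E'
from h import *
from scipy.optimize import least_squares
p=viewer.snapshot('wrist')
r=viewer.silhouettes(p,'egg_stone')[0];print(r['confidence'],r['box'])
a=np.linspace(0,2*np.pi,72)
prof=[(0,13),(10,19),(21,24),(26,25.3),(31,26),(41,26),(47,25),(52,22.5),(57,19),(62,13),(65,8),(67,0)]
def hull(c): return cv2.convexHull(np.concatenate([proj(p,np.c_[q*np.cos(a)+c[0],q*np.sin(a)+c[1],0*a+z]) for z,q in prof]).astype(np.float32))
def f(c):
    q=hull(c)[:,0];lo,hi=q.min(0),q.max(0);return np.r_[(lo+hi)/2,hi-lo]
x=least_squares(lambda c:f(c)[:2]-np.array(r['box'])[:2],[459,-54],diff_step=1e-3).x;print(x,f(x))
g=p['frame'].copy();cv2.polylines(g,[hull(x).round().astype(np.int32)],True,(255,0,0),1)
import sys;cv2.imwrite('pics/'+sys.argv[1],g[:,:,::-1])
E
python3 egg.py w9.png
python3 - <<'E'
from h import *
T=viewer.snapshot('top');S=viewer.snapshot('side')
out=[]
for p in (T,S):
    r=viewer.silhouettes(p,'wide_ring')
    print([(round(k['confidence'],2),np.round(k['box'],1)) for k in r])
    q=proj(p,[621.3,271,18])[0].round().astype(int);print(q)
    out.append(cv2.resize(p['frame'][q[1]-45:q[1]+45,q[0]-45:q[0]+45],(400,400),interpolation=cv2.INTER_CUBIC))
cv2.imwrite('pics/ring9.png',np.hstack(out)[:,:,::-1])
E
```

```text
t 12.2 pos [487.9  -9.1 130.6] yaw_y -49.8 open 1.002 F [ 0.7 -0.5  0.5] q7 -1.11 tilt [ 0.001 -0.001]
delta mm [-50.9  16.2  20.6] units [-1.7   0.54  0.69]
0.55 [295.9, 280.0, 69.9, 76.8]
[459.92402136 -51.94474527] [295.9     280.       72.16272  76.78192]
[(0.64, array([145.2, 186.4,  20.4,  19.9]))]
[147 188]
[(0.65, array([140.3, 317.5,  37.8,  35. ])), (0.58, array([184.3, 331.4, 164.8, 152.9]))]
[141 318]
```

View pics/w9.png

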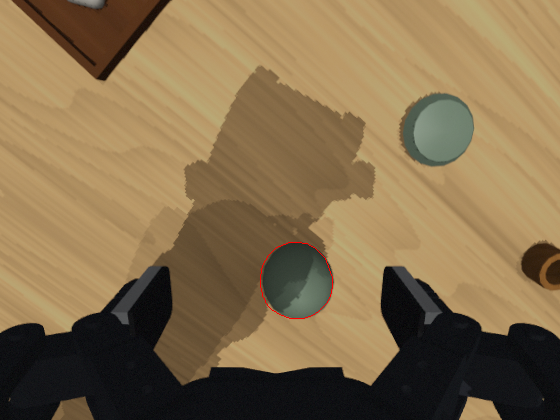

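View pics/ring9.png

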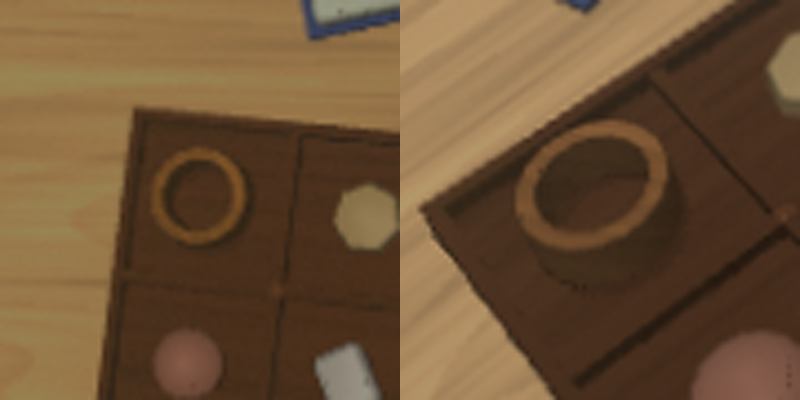

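>>> servo_tool --plan '[[[-0.8,0.25,0],0],[[-0.8,0.25,0],0],[[0,0,0.4],0],[[0,0,0],0],[[0,0,0],0]]'

```text
t: 12.92
eef_pos: [461.6, -49.1, 117.7]
tool_rot: [-2.947, -1.087, 0.001]
contact_force: [-0.3, 0.1, -0.2]
opening: 0.996
```

```bash
python3 egg.py w10.png; python3 go.py 459.8 -53 100;  python3 - <<'E'
from h import *
T=viewer.snapshot('top');S=viewer.snapshot('side')
print(onz(T,146.2,186.6,30),onz(S,138.7,313.9,30))
E
```

```text
0.62 [276.0, 224.6, 77.6, 80.2]
[459.93768226 -50.71860082] [276.       224.6       80.175766  82.19476 ]
t 13.02 pos [462.3 -48.7 118.2] yaw_y -49.5 open 1.002 F [-0.2 -0.  -0. ] q7 -1.03 tilt [0.001 0.001]
delta mm [-4.7  1.6 18.2] units [-0.16  0.05  0.61]
[622.05065978 270.90329618  30.        ] [620.39470325 272.19545729  30.        ]
```

View pics/w10.png

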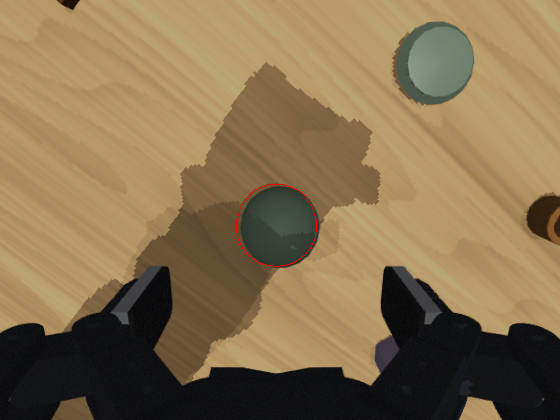

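>>> servo_tool --plan '[[[-0.12,0.03,0.6],0],[[0,0,0.8],0],[[0,0,0.7],0],[[0,0,0],0],[[0,0,0],0]]'

```text
t: 13.53
eef_pos: [459.1, -52.3, 54.7]
tool_rot: [-2.946, -1.087, 0.003]
contact_force: [0.3, 0.8, 0.9]
opening: 1.003
```

```bash
python3 egg.py w11.png; python3 go.py 460 -51.7 16
```

```text
0.88 [278.9, 256.7, 108.5, 113.8]
[461.23515918 -52.45808214] [278.9      256.7      109.60292  113.644135]
t 13.63 pos [460.1 -52.5  55.9] yaw_y -49.5 open 1.0 F [ 0.6 -0.4  1.5] q7 -1.08 tilt [0.001 0.   ]
delta mm [ 0.4 -0.8 39.9] units [ 0.01 -0.03  1.33]
```

View pics/w11.png

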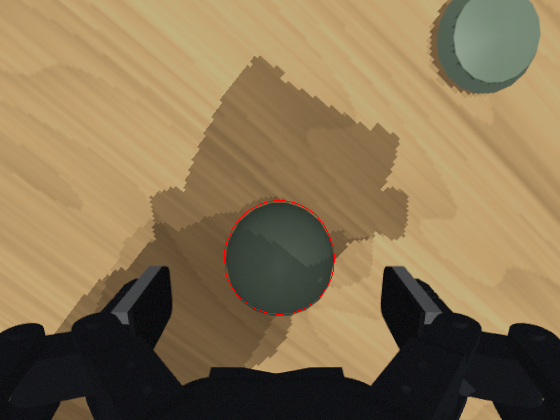

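>>> servo_tool --plan '[[[0.02,0.02,0.5],0],[[0,0,0.5],0],[[0,0,0.33],0],[[0,0,0],0],[[0,0,0],0]]'

```text
t: 14.05
eef_pos: [460.7, -52.9, 15.8]
tool_rot: [2.948, 1.086, 0.001]
contact_force: [0.5, -0.0, 0.4]
opening: 0.993
```

```bash
python3 egg.py w12.png; python3 go.py 461 -52.4 16
```

```text
0.78 [275.9, 299.4, 138.4, 144.3]
[461.52119898 -52.37652166] [275.9     299.4     141.16286 150.57385]
t 14.15 pos [461.  -53.   16.1] yaw_y -49.6 open 0.996 F [ 0.2 -0.8  0.3] q7 -1.12 tilt [ 0.002 -0.   ]
delta mm [ 0.3 -0.4  0.1] units [ 0.01 -0.01  0.  ]
```

View pics/w12.png

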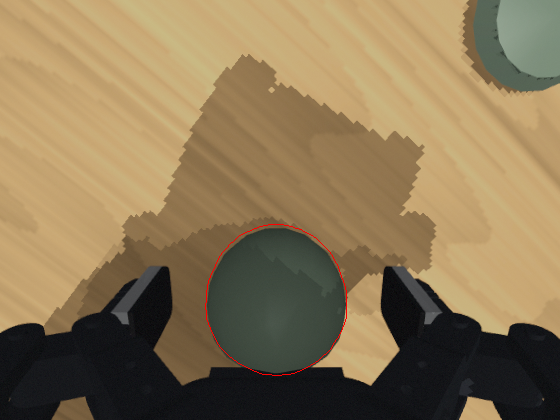

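Egg centred between the fingers (cols 206–347). Close and lift.

>>> servo_tool --plan '[[[0,0,0],0],[[0,0,0],0],[[0,0,0],0],[[0,0,0],0],[[0,0,0],0]]' --fingers 0.3 --force 45

```text
t: 14.57
eef_pos: [460.7, -53.0, 15.9]
tool_rot: [2.947, 1.085, 0.002]
contact_force: [-1.6, -1.0, 10.0]
opening: 0.587
```

>>> servo_tool --plan '[[[0,0,0],0],[[0,0,-0.2],0],[[0,0,-0.4],0],[[0,0,-0.5],0],[[0,0,-0.2],0]]'

```text
t: 14.98
eef_pos: [460.5, -53.0, 55.4]
tool_rot: [2.948, 1.086, 0.001]
contact_force: [0.3, 0.6, -1.9]
opening: 0.589
```

```bash
python3 go.py 622 272 100;python3 - <<'E'
from h import *
p=viewer.snapshot('wrist');save(p,'w13.png')
p=viewer.snapshot('side');save(p,'s13.png')
E
```

```text
t 14.98 pos [460.5 -53.   55.4] yaw_y -49.6 open 0.589 F [ 0.3  0.6 -1.9] q7 -1.08 tilt [ 0.001 -0.   ]
delta mm [ 333.7 -142.6  -44.5] units [11.12 -4.75 -1.48]
```

View pics/w13.png

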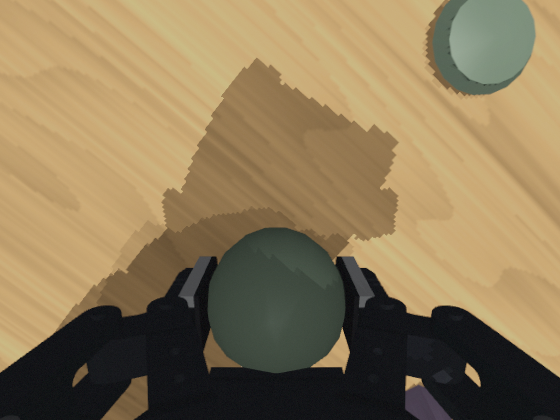

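View pics/s13.png

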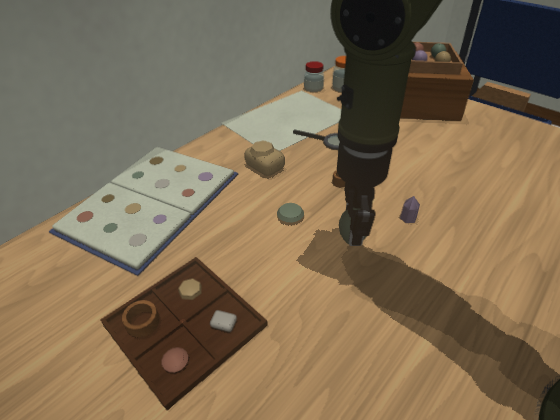

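>>> servo_tool --plan '[[[0.3,-0.1,-0.6],0],[[0.6,-0.3,-0.7],0],[[0.8,-0.4,-0.5],0],[[0.9,-0.4,0],0],[[0.9,-0.4,0],0]]'

```text
t: 15.5
eef_pos: [509.7, 52.4, 108.3]
tool_rot: [2.948, 1.083, 0.002]
contact_force: [2.2, -0.5, -1.4]
opening: 0.588
```

>>> servo_tool --plan '[[[0.9,-0.4,0],0],[[0.9,-0.4,0],0],[[0.9,-0.4,0],0],[[0.9,-0.4,0],0],[[0.9,-0.4,0],0]]'

```text
t: 15.92
eef_pos: [572.8, 186.0, 106.8]
tool_rot: [2.948, 1.086, -0.003]
contact_force: [-0.4, -0.3, -1.8]
opening: 0.591
```

>>> servo_tool --plan '[[[0.9,-0.3,0],0],[[0.8,-0.3,0],0],[[0.5,-0.2,0],0],[[0,0,0],0],[[0,0,0],0]]'

```text
t: 16.33
eef_pos: [606.8, 246.7, 106.3]
tool_rot: [-2.947, -1.088, 0.003]
contact_force: [-0.3, -1.2, -1.8]
opening: 0.587
```

```bash
python3 go.py 621.3 271.3 80
```

```text
t 16.33 pos [606.8 246.7 106.3] yaw_y -49.5 open 0.587 F [-0.3 -1.2 -1.8] q7 -1.48 tilt [-0.002 -0.001]
delta mm [27.1 -9.2 26.3] units [ 0.9  -0.31  0.88]
```

>>> servo_tool --plan '[[[0.5,-0.15,0.2],0],[[0.4,-0.15,0.4],0],[[0,0,0.4],0],[[0,0,0],0],[[0,0,0],0]]'

```text
t: 16.75
eef_pos: [621.1, 268.1, 76.6]
tool_rot: [2.947, 1.084, -0.006]
contact_force: [-0.7, -1.0, -2.3]
opening: 0.587
```

```bash
python3 go.py 621.3 271.3 60;python3 - <<'E'
from h import *
p=viewer.snapshot('wrist');save(p,'w14.png')
p=viewer.snapshot('side');save(p,'s14.png')
f=p['frame'][200:400,60:260];cv2.imwrite('pics/s14c.png',cv2.resize(f,(600,600))[:,:,::-1])
E
python3 go.py 621.3 271.3 60
```

```text
t 16.75 pos [621.1 268.1  76.6] yaw_y -49.6 open 0.587 F [-0.7 -1.  -2.3] q7 -1.5 tilt [-0.003 -0.003]
delta mm [ 2.3 -2.3 16.6] units [ 0.08 -0.08  0.55]
t 16.85 pos [622.2 268.8  78.2] yaw_y -49.6 open 0.585 F [ 0.4 -0.3 -2.4] q7 -1.5 tilt [-0.    -0.001]
delta mm [ 0.9 -2.5 18.2] units [ 0.03 -0.08  0.61]
```

View pics/w14.png

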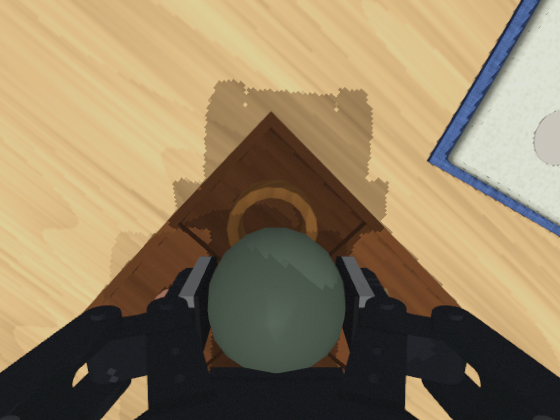

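View pics/s14c.png

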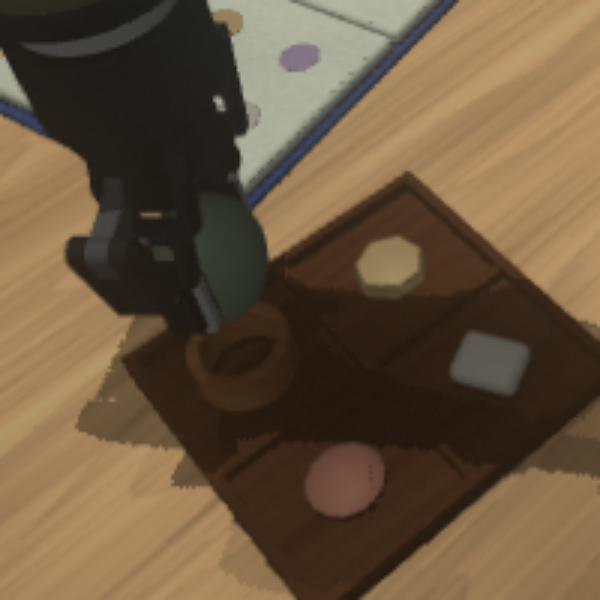

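```bash
python3 - <<'E'
from h import *
p=viewer.snapshot('wrist');a=np.linspace(0,6.28,100)
g=p['frame'].copy()
for z,r,c in ((30,26,(255,0,0)),(30,19,(0,255,0))):
    q=proj(p,np.c_[621.8+r*np.cos(a),271.8+r*np.sin(a),0*a+z]);print(z,r,q.min(0),q.max(0))
    cv2.polylines(g,[q.round().astype(np.int32)],True,c,1)
cv2.imwrite('pics/w15.png',cv2.resize(g[130:330,180:380],(600,600))[:,:,::-1])
s=telemetry.read_state();print(s['eef_pos'])
E
```

```text
30 26 [225.48282833 190.11632125] [317.05689671 276.76972853]
30 19 [237.80848488 202.51182269] [304.72979639 265.8242315 ]
[622.41081437 269.22299454  78.5892331 ]
```

View pics/w15.png

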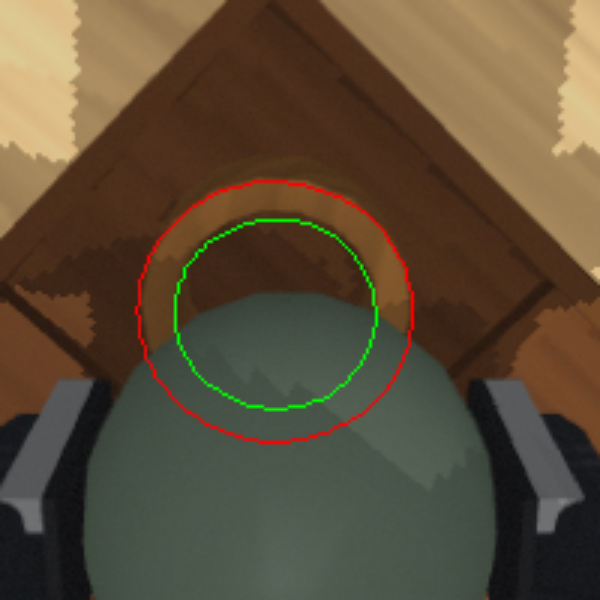

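>>> servo_tool --plan '[[[0.01,-0.05,0.3],0],[[0,0,0.3],0],[[0,0,0.25],0],[[0,0,0],0],[[0,0,0],0]]'

```text
t: 17.32
eef_pos: [620.9, 271.4, 51.4]
tool_rot: [2.948, 1.086, -0.003]
contact_force: [0.3, 0.5, -3.2]
opening: 0.588
```

```bash
python3 go.py 621.6 270.8 35;python3 - <<'E'
from h import *
p=viewer.snapshot('wrist');save(p,'w16.png')
p=viewer.snapshot('side')
f=p['frame'][220:380,60:220];cv2.imwrite('pics/s16c.png',cv2.resize(f,(600,600))[:,:,::-1])
E
python3 go.py 621.6 270.8 35
```

```text
t 17.32 pos [620.9 271.4  51.4] yaw_y -49.6 open 0.588 F [ 0.3  0.5 -3.2] q7 -1.52 tilt [-0.002 -0.001]
delta mm [ 0.2  0.9 16.4] units [0.01 0.03 0.55]
t 17.42 pos [621.6 271.8  52.5] yaw_y -49.6 open 0.589 F [ 0.2 -0.  -1.7] q7 -1.52 tilt [0. 0.]
delta mm [-0.6  0.7 17.5] units [-0.02  0.02  0.58]
```

View pics/w16.png

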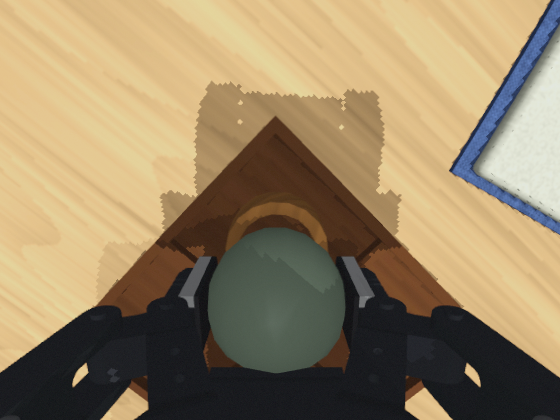

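View pics/s16c.png

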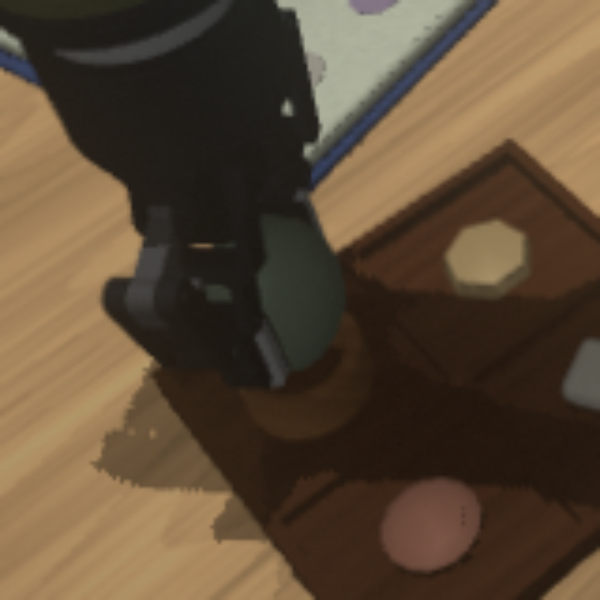

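>>> servo_tool --plan '[[[0,0,0.2],0],[[0,0,0.2],0],[[0,0,0.06],0],[[0,0,0],0],[[0,0,0],0]]'

```text
t: 17.83
eef_pos: [621.3, 271.6, 38.4]
tool_rot: [2.948, 1.086, -0.001]
contact_force: [-0.2, -0.0, -1.6]
opening: 0.586
```

>>> servo_tool --plan '[[[0,0,0.05],0],[[0,0,0],0],[[0,0,0],0]]'

```text
t: 18.08
eef_pos: [621.5, 271.7, 37.3]
tool_rot: [2.948, 1.086, 0.0]
contact_force: [0.1, 0.5, -2.2]
opening: 0.59
```

>>> servo_tool --plan '[[[0,0,0.03],0],[[0,0,0],0],[[0,0,0],0]]'

```text
t: 18.33
eef_pos: [621.6, 271.8, 36.4]
tool_rot: [-2.948, -1.086, -0.001]
contact_force: [0.3, 0.6, -2.5]
opening: 0.586
```

>>> servo_tool --plan '[[[0,0,0.02],0],[[0,0,0],0],[[0,0,0],0]]'

```text
t: 18.58
eef_pos: [621.7, 271.9, 35.9]
tool_rot: [-2.948, -1.086, -0.001]
contact_force: [0.1, 0.6, -1.8]
opening: 0.588
```

>>> servo_tool --plan '[[[0,0,0.02],0],[[0,0,0],0],[[0,0,0],0]]'

```text
t: 18.83
eef_pos: [621.9, 272.0, 35.5]
tool_rot: [-2.948, -1.086, -0.002]
contact_force: [1.7, 0.9, 1.9]
opening: 0.591
```

>>> servo_tool --plan '[[[0,0,0.02],0],[[0,0,0],0],[[0,0,0],0]]'

```text
t: 19.08
eef_pos: [622.0, 272.1, 35.1]
tool_rot: [-2.948, -1.086, -0.002]
contact_force: [1.4, 1.7, 3.6]
opening: 0.589
```

>>> servo_tool --plan '[[[0.03,0,0],0],[[0,0,0],0],[[0,0,0],0]]'

```text
t: 19.33
eef_pos: [622.1, 272.2, 35.0]
tool_rot: [2.948, 1.086, 0.0]
contact_force: [-0.5, 0.0, 8.0]
opening: 0.587
```

>>> servo_tool --plan '[[[0,0,0.02],0],[[0,0,0],0],[[0,0,0],0]]'

```text
t: 19.58
eef_pos: [622.2, 272.2, 34.8]
tool_rot: [2.948, 1.086, 0.001]
contact_force: [-0.9, 0.2, 8.8]
opening: 0.589
```

>>> servo_tool --plan '[[[0,0,-0.02],0],[[0,0,0],0],[[0,0,0],0]]' --force 20

```text
t: 19.83
eef_pos: [622.1, 272.2, 34.9]
tool_rot: [2.948, 1.086, 0.0]
contact_force: [-0.4, 0.5, 6.1]
opening: 0.589
```

>>> servo_tool --plan '[[[0,0,0],0],[[0,0,0],0],[[0,0,0],0],[[0,0,0],0]]' --fingers 0.63

```text
t: 20.17
eef_pos: [621.7, 271.9, 33.9]
tool_rot: [2.948, 1.086, -0.002]
contact_force: [-0.3, -0.4, -0.1]
opening: 0.629
```

>>> servo_tool --plan '[[[0,0,0],0],[[0,0,0],0],[[0,0,0],0],[[0,0,0],0]]' --fingers 0.9

```text
t: 20.5
eef_pos: [622.1, 272.3, 34.4]
tool_rot: [-2.948, -1.086, 0.0]
contact_force: [-0.0, -0.9, 0.1]
opening: 0.9
```

```bash
python3 - <<'E'
from h import *
p=viewer.snapshot('wrist');save(p,'w17.png')
p=viewer.snapshot('side')
f=p['frame'][220:380,60:220];cv2.imwrite('pics/s17c.png',cv2.resize(f,(600,600))[:,:,::-1])
E
python3 go.py 621.6 270.8 35
```

```text
t 20.6 pos [622.2 272.3  34.5] yaw_y -49.6 open 0.898 F [-0.7  0.1 -0.7] q7 -1.52 tilt [0. 0.]
delta mm [-1.4  0.7 -0.5] units [-0.05  0.02 -0.02]
```

View pics/w17.png

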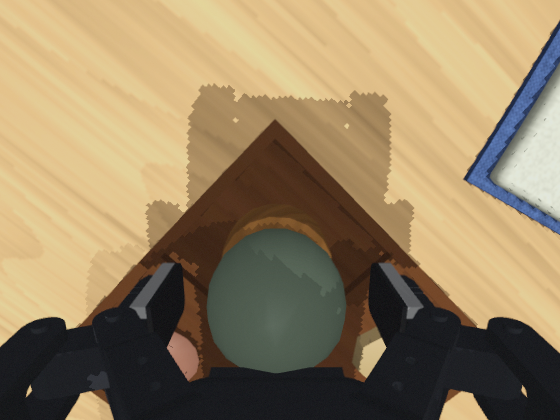

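View pics/s17c.png

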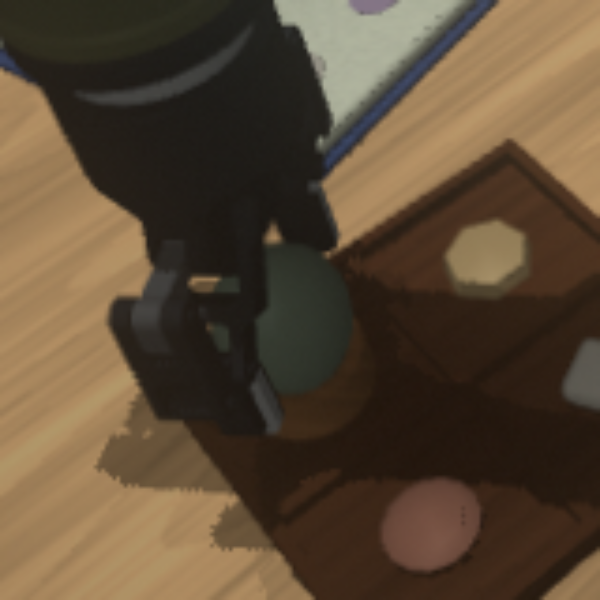

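Stone sits upright and free between the open fingers. Retreating straight up.

>>> servo_tool --plan '[[[0,0,-0.3],0],[[0,0,-0.6],0],[[0,0,-0.8],0],[[0,0,-0.9],0],[[0,0,-0.9],0]]'

```text
t: 21.02
eef_pos: [621.9, 272.2, 141.1]
tool_rot: [-2.948, -1.086, 0.001]
contact_force: [0.6, 0.6, 0.1]
opening: 0.905
```

>>> servo_tool --plan '[[[-0.8,0.3,-0.3],0],[[-0.9,0.4,0],0],[[-0.9,0.4,0],0],[[-0.9,0.4,0],0],[[-0.9,0.4,0],0]]'

```text
t: 21.43
eef_pos: [558.0, 142.2, 149.4]
tool_rot: [2.948, 1.086, 0.002]
contact_force: [0.2, -0.4, 0.1]
opening: 0.9
```

>>> servo_tool --plan '[[[-0.9,0.4,0],0],[[-0.8,0.4,0],0],[[-0.5,0.2,0],0],[[0,0,0],0],[[0,0,0],0]]'

```text
t: 21.85
eef_pos: [528.0, 76.9, 149.4]
tool_rot: [2.949, 1.083, 0.002]
contact_force: [0.5, -0.7, 1.0]
opening: 0.902
```

```bash
python3 - <<'E'
from h import *
T=viewer.snapshot('top');S=viewer.snapshot('side');out=[]
a=np.linspace(0,6.28,72)
prof=[(0,13),(10,19),(21,24),(31,26),(41,26),(47,25),(52,22.5),(57,19),(62,13),(67,0)]
for p in(T,S):
    q=proj(p,[621.8,271.8,30])[0].round().astype(int)
    g=p['frame'].copy();h=45
    c=cv2.resize(g[q[1]-h:q[1]+h,q[0]-h:q[0]+h],(400,400),interpolation=cv2.INTER_CUBIC)
    H=cv2.convexHull(np.concatenate([proj(p,np.c_[621.8+r*np.cos(a),271.8+r*np.sin(a),0*a+20+z]) for z,r in prof]).astype(np.float32))[:,0]
    H=(H-(q-h)+.5)*400/90
    cv2.polylines(c,[H.round().astype(np.int32)],True,(255,0,0),1);out.append(c)
cv2.imwrite('pics/f.png',np.hstack(out)[:,:,::-1]);save(S,'sf.png');save(T,'tf.png')
E
python3 go.py 500 0 100
```

```text
t 21.95 pos [528.5  78.8 149.1] yaw_y -49.5 open 0.901 F [0.1 0.4 0.5] q7 -1.24 tilt [0.001 0.001]
delta mm [-73.   41.4  49. ] units [-2.43  1.38  1.63]
```

View pics/f.png

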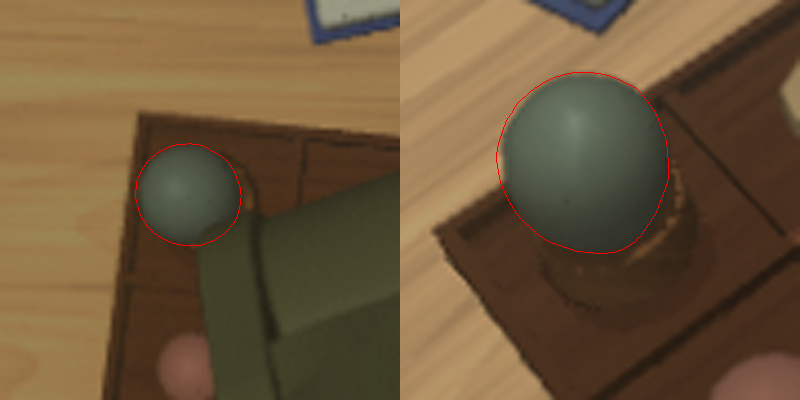

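View pics/tf.png

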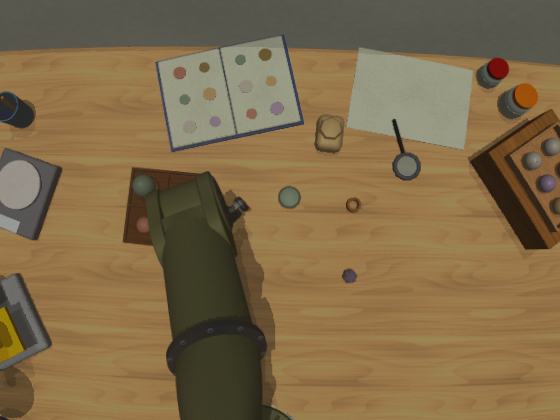

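```bash
python3 -c "
from rig import ctrl
print(ctrl.job_done())"
```

```text
the job is handed in; nothing more can be done
None
```

I stood the wide ring on the floor of the empty pocket and let go of it. I then lowered the egg-shaped stone into its hole, released it and backed the arm away. The job was handed in at about t = 22 s, within the 56 s limit.

- **Ring:** it touched the pocket floor softly (about 11 N at most). After release, the top and side pictures put its centre at about (621–622, 271–272) mm. The fitted pocket centre is (621.3, 271.0) mm.
- **Stone:** it touched the ring with a small sideways force, so I moved it 1 mm, which brought that force to almost zero. It was then seated with about 9 N straight down. In the last top and side pictures its outline matches an upright stone with its foot 14 mm above the ring's underside, and it stood free of the gripper.
- **Bystanders:** in the last top picture the narrow ring, pebble, crystal, rough stone and loupe are at the same pixels as at the start.
- **Disagreements:**
  - One network call missed the narrow ring at the start.
  - The wrist-camera fit of the held ring's height was off, so I used the known heights instead.
  - Position estimates from the different cameras differed by 1–4 mm, the most for the stone before I picked it up. I refined that one as the gripper came closer.
  - In the last top picture the arm hid part of the tray and the edge of the ring. I judged those from the side view only.

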